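# Clear the reagent bottle, then open the drawer

## Robot

A 6-joint arm with a two-finger parallel gripper is mounted at the origin on the work surface. World frame = base frame: x ahead of the robot, y to its left, z up, the work surface at z = 0. Lengths are in m, angles in degrees, forces in N, time in s.
With the tool pointing down it reaches from about 0.4 to 0.825 m from the base axis. Payload 7 kg.
Tool frame: the origin (TCP) lies midway between the tips of the shut fingers; the grasp point (between the pads) lies ctrl.grasp_offset behind it (ctrl.grasp_offset is the distance from the TCP to the grasp point, in m); z points along the fingers, y is the line along which they close (so a half turn about z gives the same grasp; the last joint's range is limited). The gripper opens to 88 mm and grips with 3 to 60 N. Pads are 19 mm wide; open, the fingers measure 130 mm over their backs; the gripper's body (78 mm by 193 mm) begins 47 mm behind the grasp point.
Start: joints at [80.907, 20.546, 0.682, 0, -70.136, -16.507], TCP at [0.292, 0.609, 0.227] pointing down, gripper open.
Joint ranges: [-176.03, 176.03], [-82.01, 121.73], [-58.28, 71.71], [-173.87, 95.51], [-174.79, -0.11], [-173.66, 173.66]. Speed limits (degrees/s): [136.94, 136.94, 172.46, 180, 180, 180].

## Interface

Orientations are given as [roll, pitch, yaw] about the fixed x, y, z axes, in that order (R = Rz(yaw) Ry(pitch) Rx(roll)).
In Python, from plant import ctrl gives the robot as it stands. The module is installed in compiled form; this text tells all that it offers.
- The arm moves only by the tool send_rows, never from a script. Its argument "increments" is a list that holds one entry, the list of rows, each a list of 4 numbers: the shift along the world's x, y, z normalised to -1 to 1, where 1 is 0.2 m, then the turn about the world's z normalised to -1 to 1, where 1 is 1.5 rad. In form: [[[x, y, z, roll], ...]]. A call has 1 to 12 rows; each row is the pose to reach, as a shift and turn from the pose commanded when the call began; what a row does not reach only later rows make up. A row lasts 1/8 s, in which the tool goes at most 62.5 mm and 10.7 degrees, less where a joint would pass 70% of its speed; a pose out of reach is approached as far as the arm can. A call with a number of a shift or a turn outside -1 to 1 is refused whole. A call with a gripper value outside its range is refused whole. "jaw" is the opening, from 0 (shut) to 1 (fully open), set as the call begins (left out, the last holds). The fingers move at their own pace and stop on an object; the grip force is fixed at half the most. Time passes only in rows, so rows that repeat a pose let the fingers close. It gives the time, the measured TCP pose, the force, the opening and the grip force at its end, in the units of the state.
- ctrl.get_obs(): the state, without advancing time (a new reading comes with each control period).
- ctrl.snapshot(name): name is "side" or "top" or "wrist"; returns the picture (384x512x3 uint8, red, green, blue); there is no depth.
- ctrl.calibration(name): a dict with "mtx" (3x3 intrinsics, pixels), "eye" and "attitude" of the camera in the world. Camera axes: x right, y up, looking along -z (the intrinsics and any distortion apply to the point x, -y, -z); pixel columns grow to the right and rows downward; lengths in m; the calibration is good to about 2 mm. A picture is of the moment at which its call begins: read the wrist's pose just before it. calibration takes no time and is no camera call; for the wrist camera it gives the pose at the moment of the call.
- ctrl.close_job(): hands the job in; it is judged then, once.
Trained networks look in the newest picture that a camera, given by its name, has taken for a name from the list of things; names that differ only in an ending like _2 or _b are one class to them, and where a whole thing is asked for, a point or a joint stands for the part that bears it (a point fixed in the world has none). Each returns a list of dicts, best first, with "conf" (0 to 1); they miss things now and then, are a little off and sometimes report something else, mostly with a low value. They report only what shows in the picture. A call takes as long as a camera call. They do not tell look-alikes from the thing itself.
- ctrl.trace(thing, camera): "mask" (384x512 bool, what is visible of it) and "bbox" ([left, top, right, bottom] in pixels, round what is visible of it).
- ctrl.spot_point(thing, camera): "pixel" ([row, column] in pixels: a listed point, or the origin of a listed thing).
The state is a dict: "clock": time; "joint_pos": joint angles; "qvel": joint speeds; "tau": joint torques, N m; "tool_pos": TCP position; "orientation": TCP orientation; "force": force on the tool from outside, world axes, zero at the start; "moment": the same for the moment, N m; "opening": finger opening in m; "gripper_force": force on a finger pad.
Only numpy, scipy, OpenCV 4.12 (cv2) and the standard library are available. Lean on these libraries where they do the work, as an engineer would, in place of code of your own. Each camera call takes 0.05 s, during which the arm holds its last target. There are 200 camera calls.

## Task

The brown reagent bottle is standing in the way of the top drawer of the little bench drawer unit. First move the bottle into the open metal tray, setting it down gently so that it stands upright on the tray's floor; only then pull the top drawer all the way out to its stop. The bottle is glass, so don't tip it over, and leave the wash bottle and the beaker where they are.

Things in the scene. Friction and masses are not known exactly. Their poses are not given: they have to be found in the camera images.
- bottle: Brown glass reagent bottle with a black screw cap and a paper label, standing upright on the bench in front of the drawer unit, in the path of the top drawer. Round: diameter 60 mm from the bottom to the start of the shoulder at height 80 mm, cap 28 mm in diameter, 140 mm tall over all, 0.25 to 0.5 kg, its weight mostly low. Origin: centre of its underside; z up along its axis.
- unit_front (a point): Middle of the upper front edge of the small laminate drawer unit fixed on the bench: 200 mm deep (x), 200 mm wide (y), 150 mm high, this point 150 mm above the bench; two drawers one above the other. The axes are the unit's: -x is the way its front faces and the drawers slide out, roughly towards the robot; z up. A small white jar, 60 mm high, is fixed on top, 126 mm behind the front.
- unit_drawer0_handle (a point): Middle of the top drawer's handle: a level steel bar, 11 mm thick and about 100 mm long along the unit's y, 35 mm in front of the drawer's face (clear gap behind the bar 29 mm) and 112 mm above the bench, held by a post at 42 mm either side of the middle; open above and below between the posts. The lower drawer has a like handle 65 mm further down. Its axes are those of the unit.
- unit_drawer0 (a joint): How far the top drawer is out, in m: 0 shut, 0.134 at its stop; it may start up to 0.012 ajar. It runs easily (a few newtons) and stays where it is left. It slides along the unit's -x.
- tray_in (a point): Centre of the inner floor of the open rectangular metal tray, fixed on the bench to the left or the right of the drawer unit's front, 4 mm above the bench. The tray is 200 mm (its x) by 170 mm (its y) outside, walls 4 mm thick and 35 mm high over all, so it is about 192 by 162 mm inside. z up. Empty at the start.
- wash_bottle: White plastic wash bottle with a bent spout, 64 mm in diameter, 197 mm high, standing on the bench beyond the tube rack; to be left alone. Origin: centre of its underside.
- beaker: Empty glass beaker, 72 mm in diameter at the rim, 90 mm high, standing on the bench just beyond the tray; to be left alone. Origin: centre of its underside.
- rack: White tube rack with capped glass tubes, fixed on the bench on the other side from the tray, 190 mm long (its x), 70 mm wide (its y), 102 mm high over the caps. Origin: centre of its underside.
Not all that is in view belongs to the job. Several things look just like the bottle: the one meant starts farthest to the robot's left.

How it is judged:
By the outcome, as a careful person would: the job done as asked, in the order asked, and still so for the second after the job is handed in, with the robot touching nothing.
It also fails if it takes over 61 s, if anything falls off the work surface, if the arm or the gripper's body presses on something with over 40 N, if the wrist force passes 120 N, or if a joint passes its speed limit or range.

## Working session

There is one attempt and no reset: what is moved stays moved. The work goes in short steps, Python scripts to look and compute and a tool call to move; the robot and the scene stay as the last step left them, time stands still between calls to the robot, and variables do not carry over. Pictures are saved under pics/ and viewed, at most 10 in all, crops included, and the job is handed in when it is done.

Besides the shell and the picture viewer there is one more tool, called after "Request:" as a command line: name --argument value ..., lists and objects as JSON in quotes. send_rows: Moves the arm, as the interface text tells. Its arguments: {"type":"object","properties":{"increments":{"type":"array"},"jaw":{"type":"number"}},"required":["increments"]}

```bash
mkdir -p pics
cat > h.py <<'E'
import numpy as np, cv2
from plant import ctrl
def ray(cam,row,col):
    c=ctrl.calibration(cam);M=np.array(c["mtx"]);A=np.array(c["attitude"],float)
    if A.shape!=(3,3):
        from scipy.spatial.transform import Rotation as R
        A=R.from_euler("xyz",A,degrees=True).as_matrix() if A.size==3 else None
    d=np.linalg.inv(M)@[col,row,1]; d=A@np.array([d[0],-d[1],-d[2]])
    return np.array(c["eye"],float),d
def onz(cam,row,col,z):
    e,d=ray(cam,row,col); return e+d*(z-e[2])/d[2]
def tri(a,b):
    # a,b = (eye,dir)
    (p,u),(q,v)=a,b; s=np.linalg.lstsq(np.c_[u,-v],q-p,rcond=None)[0]
    x,y=p+u*s[0],q+v*s[1]; return (x+y)/2,np.linalg.norm(x-y)
def proj(cam,P):
    c=ctrl.calibration(cam);M=np.array(c["mtx"]);A=np.array(c["attitude"],float)
    if A.shape!=(3,3):
        from scipy.spatial.transform import Rotation as R
        A=R.from_euler("xyz",A,degrees=True).as_matrix()
    v=A.T@(np.array(P)-c["eye"]);w=M@[v[0],-v[1],-v[2]];return w[1]/w[2],w[0]/w[2]
E
python3 - <<'E'
from h import *
np.set_printoptions(precision=3,suppress=True)
print(ctrl.calibration("top"),ctrl.calibration("side")); print(ctrl.grasp_offset,ctrl.get_obs())
for c in("top","side"):
    im=ctrl.snapshot(c); cv2.imwrite(f"pics/{c}0.png",im[:,:,::-1])
    for n,z in(("bottle",0),("unit_front",.15),("unit_drawer0_handle",.112),("tray_in",.004),("wash_bottle",0),("beaker",0),("rack",0)):
        for r in ctrl.spot_point(n,c)[:5]:
            print(c,n,round(r["conf"],2),np.round(r["pixel"],1),onz(c,*r["pixel"],z))
    for r in ctrl.trace("bottle",c): print("bb",c,round(r["conf"],2),r["bbox"])
E
```

```text
{'mtx': array([[427.715,   0.   , 255.695],
       [  0.   , 427.715, 198.049],
       [  0.   ,   0.   ,   1.   ]]), 'eye': array([0.424, 0.012, 1.322]), 'attitude': array([  8.574,  -0.368, -90.502])} {'mtx': array([[347.036,   0.   , 249.907],
       [  0.   , 347.036, 183.619],
       [  0.   ,   0.   ,   1.   ]]), 'eye': array([ 0.545, -0.684,  0.711]), 'attitude': array([48.819,  0.384, -3.975])}
0.0188 {'clock': 0.0, 'joint_pos': array([ 80.908,  20.591,   0.634,  -0.021, -70.134, -16.507]), 'qvel': array([-0.03 ,  0.042,  0.057,  0.029, -0.157,  0.104]), 'tau': array([  0.003, -58.273,  29.305,   6.997,   0.007,  -0.   ]), 'tool_pos': array([0.291, 0.608, 0.226]), 'orientation': array([179.908,  -0.007, -25.607]), 'force': array([-0.635,  1.079, -0.396]), 'moment': array([ 0.005, -0.064, -0.01 ]), 'gripper_force': 0.0, 'opening': 0.08725544931704825}
top bottle 0.85 [218.6 316.8] [ 0.557 -0.187  0.   ]
top bottle 0.58 [261.6 280.3] [ 0.426 -0.072  0.   ]
top unit_front 0.7 [167.8 264.4] [ 0.686 -0.022  0.15 ]
top unit_drawer0_handle 0.91 [187.7 267. ] [ 0.636 -0.03   0.112]
t
[... 411 characters left out ...]
92.5] [ 0.428 -0.043  0.   ]
side bottle 0.88 [266.2 243.7] [ 0.56  -0.178  0.   ]
side unit_front 0.91 [175.3 287.9] [ 0.683 -0.02   0.15 ]
side unit_drawer0_handle 0.7 [188.2 270. ] [ 0.639 -0.023  0.112]
side tray_in 0.7 [338.7 222.2] [ 0.506 -0.355  0.004]
side tray_in 0.54 [176.1 287.1] [0.716 0.149 0.004]
side wash_bottle 0.86 [141. 265.] [0.667 0.356 0.   ]
side wash_bottle 0.29 [191.3 272.4] [0.662 0.086 0.   ]
side beaker 0.92 [335.6 298.9] [ 0.665 -0.358  0.   ]
side beaker 0.63 [211.6 233.7] [0.542 0.009 0.   ]
side rack 0.7 [147.6 216.6] [0.493 0.329 0.   ]
bb side 0.82 [178.1, 186.3, 207.0, 242.1]
bb side 0.64 [226.8, 225.3, 256.7, 276.0]
bb side 0.6 [223.3, 173.0, 247.1, 218.7]
```

Run:
```python
from h import *
a=cv2.imread("pics/top0.png");b=cv2.imread("pics/side0.png")
cv2.imwrite("pics/close.png",np.hstack([cv2.resize(a[140:290,200:340],(400,428)),cv2.resize(b[140:290,160:300],(400,428))]))
```

```text
(no output)
```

View pics/top0.png

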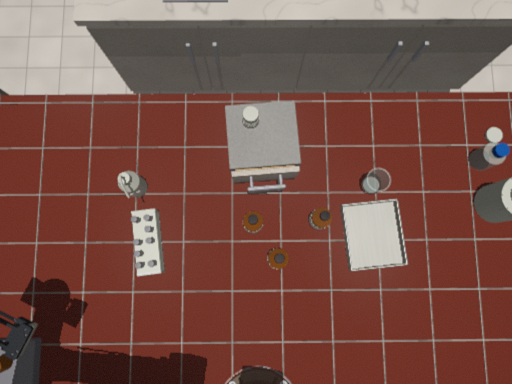

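View pics/side0.png

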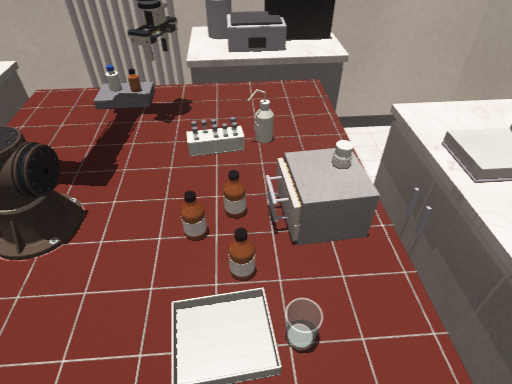

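View pics/close.png

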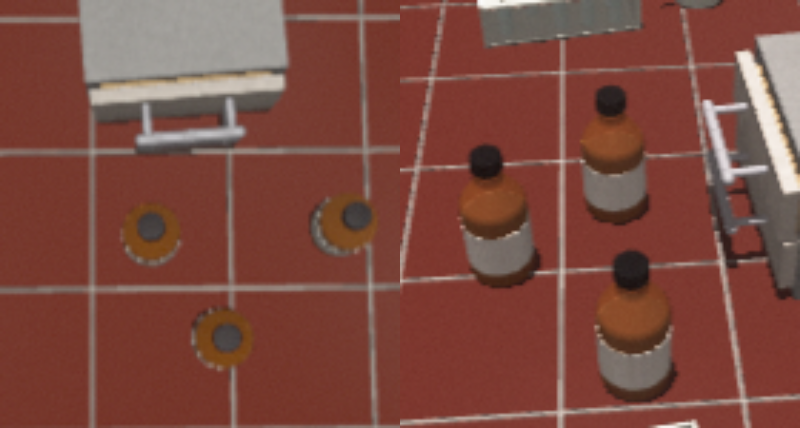

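Candidates in the top view (row, col): (222,253), (259,278) and (218,320), plus a far brown one on the shelf at (362,5). That last one is not on the bench in front of the unit. The crop shows three identical bottles. The leftmost on the bench, at (222,253) in top and (195,235) in side, stands right in front of the handle, so that's the one. The tray is to the right at top (236,373), with the beaker just beyond it. I'll move over the bottle now.

Request:
send_rows --increments '[[[0.1,-0.25,0.05,0.07],[0.2,-0.5,0.1,0.15],[0.3,-0.75,0.15,0.22],[0.4,-1,0.2,0.3]]]'

```text
clock: 1.4
tool_pos: [0.372, 0.4071, 0.2671]
orientation: [-180.0, -0.0, 0.4]
force: [0.6, 0.1, 0.5]
opening: 0.0877
gripper_force: 0.0
```

Request:
send_rows --increments '[[[0.12,-0.25,0,0],[0.25,-0.5,0,0],[0.37,-0.75,0,0],[0.5,-1,0,0]]]'

```text
clock: 1.9
tool_pos: [0.4722, 0.2071, 0.2671]
orientation: [-180.0, -0.0, 0.2]
force: [0.8, 1.2, 0.2]
opening: 0.0876
gripper_force: 0.0
```

Request:
send_rows --increments '[[[0.05,-0.25,0,0],[0.1,-0.5,0,0],[0.1,-0.75,0,0],[0.1,-0.9,0,0],[0.1,-0.9,0,0],[0.1,-0.9,0,0]]]'

```text
clock: 2.65
tool_pos: [0.4917, 0.0289, 0.2667]
orientation: [-180.0, -0.0, 0.2]
force: [-0.2, 0.2, -0.3]
opening: 0.0877
gripper_force: 0.0
```

Run:
```python
from h import *
np.set_printoptions(precision=4,suppress=True)
o=ctrl.get_obs();print(o["clock"],o["tool_pos"],o["orientation"],o["force"],ctrl.calibration("wrist"))
im=ctrl.snapshot("wrist"); cv2.imwrite("pics/w1.png",im[:,:,::-1])
for n,z in(("bottle",0),("unit_front",.15),("unit_drawer0_handle",.112)):
    for r in ctrl.spot_point(n,"wrist"): print(n,r["conf"],r["pixel"],onz("wrist",*r["pixel"],z))
for r in ctrl.trace("bottle","wrist"): print(r["conf"],r["bbox"])
# top/side: silhouette fit of bottle using mask centroid of bbox
```

```text
2.65 [0.4917 0.0289 0.2667] [-179.986    -0.0197    0.1555] [-0.2099  0.2012 -0.3155] {'mtx': array([[265.0691,   0.    , 255.1498],
       [  0.    , 265.0691, 197.5129],
       [  0.    ,   0.    ,   1.    ]]), 'eye': array([0.5625, 0.0291, 0.4235]), 'attitude': array([-15.1312,   0.0784, -89.8989])}
bottle 0.8 [130.5, 399.4] [ 0.5561 -0.193   0.    ]
bottle 0.74 [137.2, 269.1] [0.5453 0.0085 0.    ]
bottle 0.57 [202.2, 309.9] [ 0.4401 -0.0611  0.    ]
unit_drawer0_handle 0.95 [50.6, 310.2] [ 0.6394 -0.0277  0.112 ]
0.86 [379.7, 107.7, 480.0, 158.6]
0.68 [293.3, 185.4, 343.6, 241.5]
0.57 [249.0, 114.3, 293.2, 167.1]
```

View pics/w1.png

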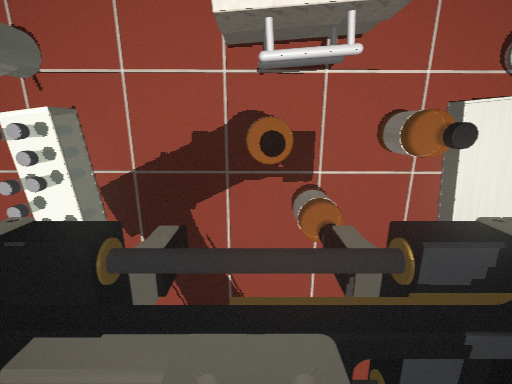

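The wrist view shows our bottle's cap at (row 144, col 273). The handle bar runs from about (57,262) to (48,361). I'll locate both.

Run:
```python
from h import *
np.set_printoptions(precision=4,suppress=True)
im=cv2.imread("pics/w1.png"); g=im.max(2)
r=im[115:170,248:296].max(2)<45
n,l,s,c=cv2.connectedComponentsWithStats(r.astype(np.uint8)); print(s,c+[248,115])
k=1+s[1:,4].argmax(); cx,cy=c[k]+[248,115]; print(onz("wrist",cy,cx,.14), onz("wrist",144,273,.14))
a,b=onz("wrist",57,262,.112),onz("wrist",48,361,.112);print(a,b,(a+b)/2,np.degrees(np.arctan2(b[0]-a[0],a[1]-b[1])))
t=cv2.imread("pics/top0.png")
for rc in((220,253),(186.5,249.5),(187.5,285)): print(onz("top",*rc,.14 if rc[0]==220 else .112))
```

```text
[[   0    0   48   55 2156]
 [  12   16   25   26  484]] [[271.4077 141.7426]
 [271.9112 143.1467]]
[0.5449 0.0126 0.14  ] [0.544  0.0114 0.14  ]
[0.633  0.0232 0.112 ] [ 0.642  -0.0812  0.112 ] [ 0.6375 -0.029   0.112 ] 4.893768961416355
[0.5402 0.011  0.14  ]
[0.6396 0.0202 0.112 ]
[ 0.6359 -0.0817  0.112 ]
```

Request:
send_rows --increments '[[[0.13,-0.05,0,0],[0.265,-0.095,0,0],[0.265,-0.095,-0.2,0],[0.265,-0.095,-0.4,0],[0.265,-0.095,-0.55,0],[0.265,-0.095,-0.68,0],[0.265,-0.095,-0.75,0],[0.265,-0.095,-0.75,0],[0.265,-0.095,-0.75,0]]]'

```text
clock: 4.03
tool_pos: [0.5454, 0.01, 0.1176]
orientation: [-180.0, -0.1, 0.2]
force: [1.0, -0.5, -0.3]
opening: 0.0876
gripper_force: 0.0
```

Run:
```python
from h import *
im=ctrl.snapshot("wrist");s=ctrl.snapshot("side")
cv2.imwrite("pics/w2.png",np.hstack([im[:,:,::-1][90:330,130:400],cv2.resize(s[:,:,::-1][140:260,160:320],(320,240))]))
```

```text
(no output)
```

View pics/w2.png

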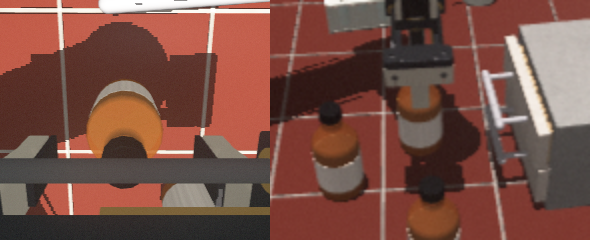

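The side and wrist views show the cap centred between the open fingers, with the other bottles clear. Closing.

Request:
send_rows --increments '[[[0,0,0,0],[0,0,0,0],[0,0,0,0],[0,0,0,0],[0,0,0,0],[0,0,0,0]]]' --jaw 0.4

```text
clock: 4.88
tool_pos: [0.5447, 0.0097, 0.1165]
orientation: [180.0, 0.0, 0.2]
force: [-0.0, -0.6, 0.7]
opening: 0.0367
gripper_force: 0.0
```

Request:
send_rows --increments '[[[0,0,0,0],[0,0,0,0],[0,0,0,0],[0,0,0,0],[0,0,0,0],[0,0,0,0]]]' --jaw 0

```text
clock: 5.62
tool_pos: [0.5447, 0.0098, 0.1166]
orientation: [-180.0, -0.0, 0.2]
force: [0.5, 0.6, 1.0]
opening: 0.0272
gripper_force: 30.0
```

Request:
send_rows --increments '[[[0,0,0.03,0],[0,0,0.1,0],[0,0,0.2,0],[0,0,0.32,0],[0,0,0.46,0],[0,0,0.6,0],[0,0,0.72,0],[0,0,0.82,0],[0,0,0.88,0],[0,0,0.9,0],[0,0,0.9,0]]]'

```text
clock: 7.0
tool_pos: [0.5444, 0.0097, 0.2962]
orientation: [-180.0, 0.0, 0.2]
force: [0.9, 0.0, -5.1]
opening: 0.027
gripper_force: 30.0
```

Run:
```python
from h import *
np.set_printoptions(precision=4,suppress=True)
o=ctrl.get_obs();print(o["clock"],o["tool_pos"],o["force"],o["opening"],o["gripper_force"])
s=ctrl.snapshot("side"); cv2.imwrite("pics/s3.png",s[:,:,::-1])
for c in("side","top"):
  if c=="top":im=ctrl.snapshot("top")
  for r in ctrl.spot_point("tray_in",c)+ctrl.trace("tray_in",c): print(c,r["conf"],r.get("pixel"),r.get("bbox"),"pixel" in r and onz(c,*r["pixel"],.004))
# tray outer corners in the first top view
for rc in((204,343),(200,398),(267,405),(269,350)): print(onz("top",*rc,.035))
```

```text
7.0 [0.5444 0.0097 0.2962] [ 0.8837  0.033  -5.0828] 0.026950902834456718 29.999316036701202
side 0.69 [338.6, 221.9] None [ 0.5057 -0.3545  0.004 ]
side 0.76 None [167.1, 287.1, 279.7, 384.0] False
top 0.76 [236.1, 370.4] None [ 0.5009 -0.3504  0.004 ]
top 0.96 None [341.5, 197.9, 408.1, 270.5] False
[ 0.5972 -0.2632  0.035 ]
[ 0.6081 -0.4315  0.035 ]
[ 0.4064 -0.4406  0.035 ]
[ 0.402  -0.2764  0.035 ]
```

View pics/s3.png

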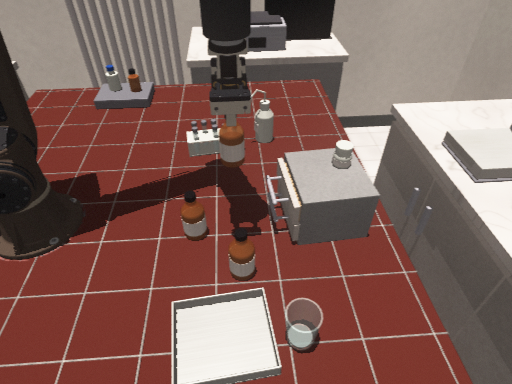

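The bottle is lifted and upright at about (145,232). The tray, centred at about (338,222), is empty. Carrying it over bottle 3 to the tray.

Request:
send_rows --increments '[[[0,-0.03,0,0],[0,-0.1,0,0],[-0.02,-0.2,0,0],[-0.04,-0.32,0,0],[-0.06,-0.45,0,0],[-0.08,-0.58,0,0],[-0.1,-0.71,0,0],[-0.1,-0.83,0,0],[-0.1,-0.91,0,0],[-0.1,-0.96,0,0]]]'

```text
clock: 8.55
tool_pos: [0.5243, -0.1836, 0.2965]
orientation: [-180.0, 0.0, 0.1]
force: [-0.1, 0.4, -4.6]
opening: 0.027
gripper_force: 30.0
```

Request:
send_rows --increments '[[[0,-0.06,0,0],[-0.02,-0.16,0,0],[-0.04,-0.28,0,0],[-0.06,-0.41,0,0],[-0.08,-0.54,0,0],[-0.1,-0.66,0,0],[-0.1,-0.76,0,0],[-0.1,-0.83,0,0],[-0.1,-0.86,0,0],[-0.1,-0.86,0,0],[-0.1,-0.86,0,0]]]'

```text
clock: 9.93
tool_pos: [0.5048, -0.3538, 0.2966]
orientation: [-180.0, -0.0, 0.2]
force: [0.6, 1.0, -3.9]
opening: 0.027
gripper_force: 30.0
```

Request:
send_rows --increments '[[[0,0,-0.04,0],[0,0,-0.12,0],[0,0,-0.22,0],[0,0,-0.34,0],[0,0,-0.46,0],[0,0,-0.58,0],[0,0,-0.68,0],[0,0,-0.76,0],[0,0,-0.81,0],[0,0,-0.84,0],[0,0,-0.85,0],[0,0,-0.85,0]]]'

```text
clock: 11.42
tool_pos: [0.5049, -0.3544, 0.127]
orientation: [180.0, -0.0, 0.2]
force: [-0.9, 0.2, -4.2]
opening: 0.0271
gripper_force: 30.0
```

Request:
send_rows --increments '[[[0,0,-0.005,0],[0,0,-0.01,0],[0,0,-0.015,0],[0,0,-0.02,0],[0,0,-0.02,0],[0,0,-0.02,0]]]'

```text
clock: 12.18
tool_pos: [0.5047, -0.3543, 0.1226]
orientation: [180.0, 0.0, 0.2]
force: [-0.5, 0.5, -4.2]
opening: 0.0272
gripper_force: 30.0
```

Request:
send_rows --increments '[[[0,0,-0.004,0],[0,0,-0.008,0],[0,0,-0.008,0],[0,0,-0.008,0]]]'

```text
clock: 12.68
tool_pos: [0.5047, -0.3543, 0.121]
orientation: [180.0, 0.0, 0.2]
force: [0.5, -0.0, -5.0]
opening: 0.0271
gripper_force: 30.0
```

Request:
send_rows --increments '[[[0,0,-0.002,0],[0,0,-0.005,0],[0,0,-0.005,0],[0,0,-0.005,0]]]'

```text
clock: 13.18
tool_pos: [0.505, -0.3545, 0.1206]
orientation: [180.0, -0.0, 0.2]
force: [-0.3, 1.6, 1.8]
opening: 0.0271
gripper_force: 30.0
```

Force swung from -4.5 to +1.8 N, so the bottle is on the floor. Releasing.

Request:
send_rows --increments '[[[0,0,0,0],[0,0,0,0],[0,0,0,0],[0,0,0,0]]]' --jaw 0.4

```text
clock: 13.68
tool_pos: [0.5046, -0.3543, 0.1199]
orientation: [180.0, 0.0, 0.2]
force: [-0.2, 0.5, -0.1]
opening: 0.0351
gripper_force: 0.0
```

Request:
send_rows --increments '[[[0,0,0,0],[0,0,0,0],[0,0,0,0],[0,0,0,0],[0,0,0.05,0],[0,0,0.15,0],[0,0,0.35,0],[0,0,0.6,0],[0,0,0.85,0],[0,0,0.9,0]]]' --jaw 0.9

```text
clock: 14.92
tool_pos: [0.5059, -0.3552, 0.3053]
orientation: [179.8, -0.4, 0.2]
force: [0.3, 0.4, -0.0]
opening: 0.0788
gripper_force: 0.0
```

Request:
send_rows --increments '[[[0.05,0.3,-0.05,0],[0.1,0.55,-0.1,0],[0.15,0.8,-0.15,0],[0.2,1,-0.2,0],[0.2,1,-0.2,0]]]' --jaw 0

```text
clock: 15.55
tool_pos: [0.5446, -0.1518, 0.2592]
orientation: [-180.0, 0.1, 0.4]
force: [0.2, -0.5, -1.1]
opening: 0.0345
gripper_force: 0.0
```

Run:
```python
from h import *
np.set_printoptions(precision=4,suppress=True)
s=ctrl.snapshot("side");t=ctrl.snapshot("top")
cv2.imwrite("pics/s4.png",np.hstack([s[150:,130:390,::-1],cv2.resize(t[:,:,::-1][80:290,200:430],(256,234))]) if 0 else s[:,:,::-1])
for c in("side","top"):
  for n,z in(("bottle",.004),("beaker",0),("unit_front",.15),("unit_drawer0_handle",.112)):
    for r in ctrl.spot_point(n,c): print(c,n,round(r["conf"],2),r["pixel"],onz(c,*r["pixel"],z))
```

```text
side bottle 0.87 [337.8, 219.8] [ 0.5014 -0.3525  0.004 ]
side bottle 0.75 [230.0, 194.8] [ 0.4356 -0.0553  0.004 ]
side bottle 0.58 [271.3, 242.1] [ 0.5555 -0.1953  0.004 ]
side bottle 0.43 [188.8, 271.1] [0.6589 0.0933 0.004 ]
side beaker 0.78 [337.6, 300.7] [ 0.6676 -0.3623  0.    ]
side beaker 0.62 [177.3, 287.2] [0.7167 0.148  0.    ]
side unit_front 0.83 [173.4, 287.7] [ 0.6841 -0.0125  0.15  ]
side unit_drawer0_handle 0.96 [189.3, 270.8] [ 0.6405 -0.0273  0.112 ]
top bottle 0.79 [261.0, 278.2] [ 0.4275 -0.065   0.004 ]
top bottle 0.71 [237.2, 374.5] [ 0.4974 -0.3629  0.004 ]
top bottle 0.56 [218.4, 317.8] [ 0.557  -0.1899  0.004 ]
top unit_front 0.96 [169.5, 262.2] [ 0.6809 -0.0159  0.15  ]
```

View pics/s4.png

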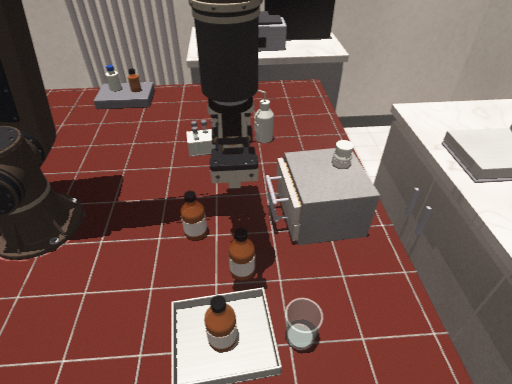

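The bottle stands upright in the tray at about (325,221), and nothing else has moved. I'll hover by the handle to measure the gap.

Request:
send_rows --increments '[[[0.09,0.2,0,0.02],[0.18,0.4,0,0.04],[0.28,0.61,0,0.055],[0.28,0.61,0,0.055],[0.28,0.61,0,0.055],[0.28,0.61,0,0.055]]]'

```text
clock: 16.8
tool_pos: [0.6003, -0.0331, 0.2601]
orientation: [180.0, -0.0, 4.9]
force: [0.7, -0.2, -0.2]
opening: 0.0006
gripper_force: 0.0
```

Run:
```python
from h import *
np.set_printoptions(precision=4,suppress=True)
o=ctrl.get_obs();print(o["tool_pos"],o["orientation"],o["opening"])
im=ctrl.snapshot("wrist"); 
cv2.imwrite("pics/w5.png",cv2.resize(im[:300,130:400,::-1],None,fx=2,fy=2))
for n,z in(("unit_front",.15),("unit_drawer0_handle",.112)):
    for r in ctrl.spot_point(n,"wrist"): print(n,r["conf"],r["pixel"],onz("wrist",*r["pixel"],z))
```

```text
[ 0.6003 -0.0331  0.2601] [179.9995  -0.0023   4.8503] 0.0006103711799258249
unit_front 0.9 [120.5, 255.1] [ 0.6758 -0.0263  0.15  ]
unit_drawer0_handle 0.67 [155.8, 257.6] [ 0.6382 -0.0322  0.112 ]
```

View pics/w5.png

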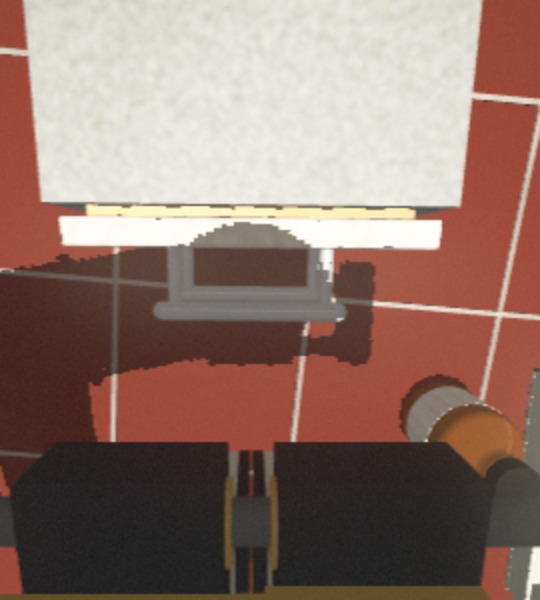

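The bar is parallel to the gripper, with its centre at crop (311,250), which gives x≈0.638. The gap centre is at about (0.6575,-0.030). I'll drop the shut fingers into it.

Request:
send_rows --increments '[[[0.15,0.01,-0.1,0],[0.285,0.015,-0.25,0],[0.285,0.015,-0.4,0],[0.285,0.015,-0.53,0],[0.285,0.015,-0.62,0],[0.285,0.015,-0.65,0],[0.285,0.015,-0.65,0],[0.285,0.015,-0.65,0]]]'

```text
clock: 17.95
tool_pos: [0.6583, -0.0292, 0.1312]
orientation: [-180.0, -0.1, 4.9]
force: [0.1, 0.2, 0.5]
opening: 0.0004
gripper_force: 0.0
```

Request:
send_rows --increments '[[[0,0,-0.02,0],[0,0,-0.04,0],[0,0,-0.06,0],[0,0,-0.08,0],[0,0,-0.08,0]]]'

```text
clock: 18.58
tool_pos: [0.6574, -0.0293, 0.1134]
orientation: [180.0, 0.1, 4.9]
force: [0.4, 0.5, -0.0]
opening: 0.0005
gripper_force: 0.0
```

No contact so far. Going the rest of the way down to about 0.097.

Request:
send_rows --increments '[[[0,0,-0.02,0],[0,0,-0.04,0],[0,0,-0.06,0],[0,0,-0.08,0],[0,0,-0.08,0]]]'

```text
clock: 19.2
tool_pos: [0.6574, -0.0294, 0.0975]
orientation: [180.0, 0.0, 4.9]
force: [-0.1, 0.4, -0.6]
opening: 0.0001
gripper_force: 0.0
```

Request:
send_rows --increments '[[[-0.03,-0.003,0,0],[-0.08,-0.007,0,0],[-0.14,-0.012,0,0],[-0.21,-0.018,0,0],[-0.28,-0.024,0,0],[-0.35,-0.03,0,0],[-0.42,-0.036,0,0],[-0.48,-0.041,0,0],[-0.52,-0.044,0,0],[-0.55,-0.047,0,0],[-0.55,-0.047,0,0]]]'

```text
clock: 20.58
tool_pos: [0.547, -0.0389, 0.0979]
orientation: [180.0, 0.0, 4.9]
force: [0.4, 0.7, -0.1]
opening: 0.0004
gripper_force: 0.0
```

Request:
send_rows --increments '[[[-0.02,-0.002,0,0],[-0.04,-0.003,0,0],[-0.06,-0.005,0,0],[-0.08,-0.007,0,0],[-0.09,-0.008,0,0]]]'

```text
clock: 21.2
tool_pos: [0.5293, -0.0403, 0.098]
orientation: [-180.0, 0.0, 4.9]
force: [1.2, 0.8, -0.2]
opening: 0.0004
gripper_force: 0.5
```

Request:
send_rows --increments '[[[-0.01,-0.001,0,0],[-0.02,-0.002,0,0],[-0.03,-0.003,0,0]]]'

```text
clock: 21.58
tool_pos: [0.5259, -0.0405, 0.0984]
orientation: [-180.0, -0.3, 4.9]
force: [12.2, -1.1, -7.3]
opening: 0.0005
gripper_force: 5.7
```

Request:
send_rows --increments '[[[-0.01,-0.001,0,0],[-0.02,-0.001,0,0],[-0.02,-0.001,0,0]]]'

```text
clock: 21.95
tool_pos: [0.5259, -0.04, 0.0993]
orientation: [-180.0, -0.7, 5.0]
force: [20.3, -2.2, -11.7]
opening: 0.0005
gripper_force: 9.5
```

At the stop: no further travel, with force at 20 N. Easing off and lifting out.

Request:
send_rows --increments '[[[0.02,0.002,0,0],[0.04,0.003,0,0],[0.055,0.005,0,0],[0.055,0.005,0,0],[0.055,0.005,0,0]]]'

```text
clock: 22.58
tool_pos: [0.5303, -0.0402, 0.0978]
orientation: [180.0, 0.0, 4.9]
force: [0.0, -0.2, -0.7]
opening: 0.0005
gripper_force: 0.0
```

Request:
send_rows --increments '[[[0,0,0.05,0],[0,0,0.12,0],[0,0,0.22,0],[0,0,0.4,0],[0,0,0.65,0],[0,0,0.9,0],[-0.2,0.2,0.9,0],[-0.4,0.45,0.9,0],[-0.5,0.7,0.9,0],[-0.5,0.7,0.9,0]]]'

```text
clock: 23.82
tool_pos: [0.4295, 0.1026, 0.2797]
orientation: [-179.9, -0.1, 5.2]
force: [0.9, -0.8, 0.3]
opening: 0.0002
gripper_force: 0.0
```

Run:
```python
from h import *
np.set_printoptions(precision=4,suppress=True)
s=ctrl.snapshot("side");t=ctrl.snapshot("top")
cv2.imwrite("pics/end.png",np.hstack([s[120:,150:400,::-1],t[80:344,200:430,::-1]]))
for c in("side","top"):
  for n,z in(("bottle",.004),("beaker",0),("wash_bottle",0),("unit_front",.15),("unit_drawer0_handle",.112)):
    for r in ctrl.spot_point(n,c): print(c,n,round(r["conf"],2),onz(c,*r["pixel"],z))
```

```text
side bottle 0.83 [ 0.5585 -0.1895  0.004 ]
side beaker 0.67 [ 0.6656 -0.3611  0.    ]
side beaker 0.62 [ 0.5053 -0.3532  0.    ]
side beaker 0.57 [0.5062 0.3367 0.    ]
side unit_front 0.87 [ 0.6811 -0.0206  0.15  ]
side unit_drawer0_handle 0.78 [ 0.5152 -0.0388  0.112 ]
top bottle 0.79 [ 0.4324 -0.0609  0.004 ]
top bottle 0.74 [ 0.5054 -0.3593  0.004 ]
top beaker 0.84 [ 0.6669 -0.3577  0.    ]
top wash_bottle 0.96 [0.655  0.3785 0.    ]
top unit_front 0.78 [ 0.6734 -0.0259  0.15  ]
top unit_front 0.33 [0.4806 0.3048 0.15  ]
top unit_drawer0_handle 0.63 [ 0.5082 -0.0357  0.112 ]
```

View pics/end.png

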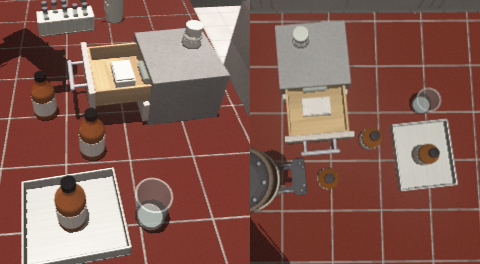

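The drawer is fully out, the bottle is upright in the tray, and the other things are where they started. Handing in.

```bash
python3 -c "
from plant import ctrl
print(ctrl.close_job())"
```

```text
the job is handed in; nothing more can be done
None
```

The job is handed in: the bottle was set down upright on the tray floor first, then the top drawer was pulled to its stop, with the wash bottle and beaker left where they were, in about 24 s of the 61 s allowed.

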